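# Put the battery pack on charge in the sloping dock

## Robot

A 7-joint arm with a two-finger parallel gripper is mounted at the origin on a cart in front of the work surface, level with it; the furniture and walls round the work are solid. World frame = base frame: x ahead of the robot, y to its left, z up, the work surface at z = 0. Lengths are in mm, angles in rad, forces in N, time in s.
With the tool pointing down it reaches from about 425 to 875 mm from the base axis. Payload 8.4 kg.
Tool frame: the origin (TCP) lies where the fingers leave the gripper's body, on its centre line; the fingertips stand 70 mm ahead of it and the grasp point (between the pads) lies 51 mm ahead of it; y points along the fingers, x is the direction in which the jaws open and shut, and the axes are right-handed (so a half turn about y gives the same grasp; the last joint's range is limited). The gripper opens to 87 mm and grips with 3 to 60 N. Pads are 19 mm wide; open, the fingers measure 117 mm over their backs; the gripper's body (75 mm by 190 mm) begins 51 mm behind the grasp point.
Start: joints at [1.08, 0.333, 0.04, 1.465, -0.013, 1.343, -0.059], TCP at [248.181, -600.728, 292.246] pointing down, gripper open.
Joint ranges: [-2.58, 2.58], [-0.38, 2.09], [-1.3, 1.39], [0.25, 2.4], [-1.5, 4.64], [0.08, 2.09], [-2.65, 2.65]. Speed limits (rad/s): [2.22, 2.22, 2.79, 2.79, 3.14, 3.14, 3.14].

## Interface

Orientations are given as a 3x3 rotation matrix whose columns are the frame's x, y, z axes.
In Python, from cell import ctrl gives the robot as it stands.
- The arm moves only by the tool play_rows, never from a script. Its argument "targets" is a list that holds one entry, the list of rows, each a list of 6 numbers: the shift along the tool's x, y, z in m, then the turn, a rotation vector about the tool's x, y, z in rad. In form: [[[dx, dy, dz, ax, ay, az], ...]]. A call has 1 to 5 rows; each row is the pose to reach, as a shift and turn from the pose commanded when the call began, along the tool's axes at that moment; what a row does not reach only later rows make up. A row lasts 1/8 s, in which the tool goes at most 62.5 mm and 10.7 degrees, less where a joint would pass 70% of its speed; a pose out of reach is approached as far as the arm can. A call with a gripper value outside its range is refused whole. "gripper" is the finger opening in m, from 0 to 0.087, set as the call begins (left out, the last holds). The fingers move at their own pace and stop on an object; "force" is the grip in N (left out, the last holds). Time passes only in rows, so rows that repeat a pose let the fingers close. It gives the time, the measured TCP pose, the force and the opening at its end, in the units of the state.
- ctrl.get_obs(): the state, without advancing time (a new reading comes with each control period).
- ctrl.read_camera(name): name is "scene" or "top"; returns a dict with "color" (384x512x3 uint8, blue, green, red), "K" (3x3 intrinsics, pixels), "world_from_camera" (4x4, takes a point from camera to world coordinates). Camera axes: x right, y down, z forward; pixel columns grow to the right and rows downward; lengths in mm; the calibration is good to about 2 mm. A picture is of the moment at which its call begins. There is no depth.
- ctrl.sign_off(): hands the job in, once; it reports no verdict.
The state is a dict: "time_s": time; "qpos": joint angles; "joint_vel": joint speeds; "joint_torque": joint torques, N m; "position": TCP position; "eef_rot": TCP orientation; "contact_force": force on the tool from outside, world axes, zero at the start; "wrist_torque": the same for the moment, N m; "opening": finger opening in mm.
Only numpy, scipy, OpenCV 4.12 (cv2) and the standard library are available. Lean on these libraries where they do the work, as an engineer would, in place of code of your own. Each camera call takes 0.05 s, during which the arm holds its last target. There are 200 camera calls.

## Task

Put the battery pack on charge: swing the orange dust flap of the charger up and well back so that it stays open by itself, then set the pack into the sloping bay with its orange terminal end towards the flap's hinge, and press it down past the catches until its top is flush with the charger's face. Leave the flap open and do not disturb the other things on the bench.

Things in the scene. Friction and masses are not known exactly. Their poses are not given: they have to be found in the camera images.
- charger: wedge-shaped dark grey charging dock fixed to the bench, 148 x 106 x 102 mm, face sloping 25 degrees down towards its front. Origin: on the bench under the centre of the bay's mouth (64 mm behind its front, 84 mm before its back); x to its back (the high side), y to its left, z up
- charger_bay: the bay in the sloping face, 115 mm (x) by 69.5 mm (y) by 38 mm deep, mouth edges chamfered 4 mm. Origin: centre of the mouth, in the plane of the face, 68 mm above the bench over the charger's origin; x up the slope towards the flap's hinge, y to the left, z square out of the face (25 degrees from vertical, leaning to the front)
- catch (a point): point in the middle of the bay, 23 mm below the mouth, level with two sprung roller catches that stick 5 mm out of the long walls. A pack only laid in rests on them about 20 mm proud; 10 to 18 N square to the face pushes it past them and they snap into its side grooves
- flap (a joint): orange dust flap over the bay, 130 x 88 x 3 mm, hinged at the upper end of the face; 0 = shut on the face, grows as it swings up and back, 2.3 rad = fully back at its stop; a stiff hinge keeps it where it is left
- flap_hinge (a point): middle of the flap's hinge axis (the axis is the charger's y), 70 mm up the slope from the bay's mouth centre and 4.5 mm out of the face
- flap_grip (a point): middle of the black pull on the outside of the flap near its free edge; the pull is 26 mm wide along the hinge's direction, 11 mm thick and stands 24 mm out of the flap; this point is 121 mm from the hinge axis, 12 mm above the flap's outer surface
- battery: black battery pack, 110 (x) x 66 (y) x 38 mm block with side grooves, standing on its flat underside, with a ribbed grip on top: 74 mm along x, 26 mm across y, 26 mm high (total height 64 mm); about 0.4 kg. Origin: centre of the underside; +x end has the orange terminal cap, z up
- battery_top (a point): centre of the pack's top face, at the foot of the grip, 38 mm above its underside
- battery_terminal (a point): middle of the top edge of the pack's orange terminal end, 55 mm along +x from battery_top
- solvent_can: bystander: flat metal solvent can, 58 x 95 x 168 mm, origin under its centre
- duct_tape: bystander: grey roll of tape lying flat, 103 mm across, 48 mm high, origin under its centre
- pliers: bystander: pliers lying flat, 190 x 54 x 14 mm, origin under the centre
- box_screws: bystander: small carton, 70 x 45 x 30 mm, origin under its centre
- tape_measure: bystander: tape measure standing upright, 84 x 36 x 60 mm, origin under its centre
- marker: bystander: pen lying on the bench, 135 mm long, 16 mm thick, origin under its centre

How it is judged:
By the outcome, as a careful person would: the job done as asked, in the order asked, and still so for the second after the job is handed in, with the robot touching nothing.
It also fails if it takes over 58 s, if anything falls off the work surface, if the arm or the gripper's body presses on something with over 40 N, if the wrist force passes 120 N, or if a joint passes its speed limit or range.

## Working session

There is one attempt and no reset: what is moved stays moved. The work goes in short steps, Python scripts to look and compute and a tool call to move; the robot and the scene stay as the last step left them, time stands still between calls to the robot, and variables do not carry over. Pictures are saved under pics/ and viewed, about 8 in all and at most 12, crops included, and the job is handed in when it is done.

Besides the shell and the picture viewer there is one more tool, called after "Request:" as name(argument=value, ...) on one line, values as JSON. play_rows: Moves the arm, as the interface text tells. Its arguments: {"type":"object","properties":{"targets":{"type":"array","items":{"type":"array","items":{"type":"array","items":{"type":"number"}}}},"gripper":{"type":"number"},"force":{"type":"number"}},"required":["targets"]}

```bash
mkdir -p pics; ls; python3 - <<'E'
from cell import ctrl
import cv2,numpy as np
o=ctrl.get_obs()
print(o['position'],np.round(o['eef_rot'],3),o['contact_force'],o['time_s'])
for n in('scene','top'):
    r=ctrl.read_camera(n);cv2.imwrite(f'pics/{n}0.png',r['color']);print(n,np.round(r['K'],1).tolist(),np.round(r['world_from_camera'],3).tolist())
a=cv2.imread('pics/scene0.png');b=cv2.imread('pics/top0.png')
E
```

```text
pics
[ 248.05527498 -600.41150735  291.3545424 ] [[ 0.382 -0.001  0.924]
 [-0.924  0.002  0.382]
 [-0.002 -1.    -0.   ]] [-0.31220298 -0.60421036 -1.23167328] 0.0
scene [[407.9, 0.0, 259.1], [0.0, 407.9, 196.0], [0.0, 0.0, 1.0]] [[-0.751, -0.433, 0.498, 56.998], [-0.66, 0.469, -0.587, 858.011], [0.021, -0.77, -0.638, 688.651], [0.0, 0.0, 0.0, 1.0]]
top [[380.8, 0.0, 257.0], [0.0, 380.8, 197.4], [0.0, 0.0, 1.0]] [[-0.003, -0.999, 0.038, 472.204], [-1.0, 0.004, 0.027, 287.799], [-0.027, -0.038, -0.999, 1207.693], [0.0, 0.0, 0.0, 1.0]]
```

View pics/scene0.png

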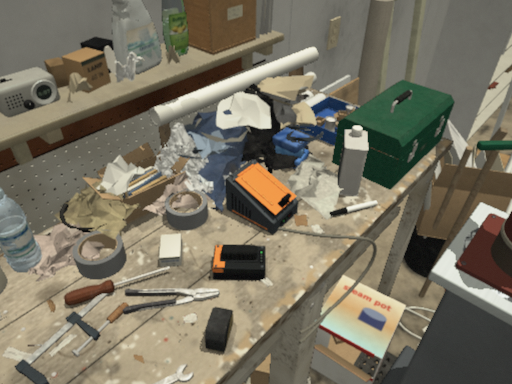

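View pics/top0.png

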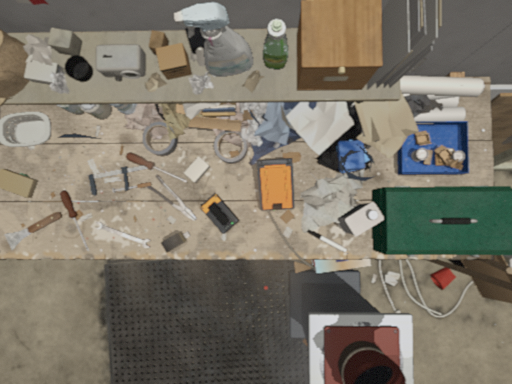

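The overview shows the charger at about (277,187) in top and (262,195) in scene. The battery is at (220,213) in top and (240,262) in scene, with the can and marker to the right of the charger. I'll zoom in on both.

```bash
python3 - <<'E'
import cv2,numpy as np
a=cv2.imread('pics/scene0.png')[150:290,200:310];b=cv2.imread('pics/top0.png')[145:245,190:310]
A=cv2.resize(a,None,fx=4,fy=4,interpolation=cv2.INTER_CUBIC);B=cv2.resize(b,None,fx=3,fy=3,interpolation=cv2.INTER_CUBIC)
c=np.zeros((560,800,3),np.uint8);c[:,:440]=A;c[:300,440:]=B
for i in range(0,110,10):
    cv2.line(c,(i*4,0),(i*4,4 if i%50 else 12),(0,0,255),1)
cv2.imwrite('pics/z0.png',c)
E
```

```text
(no output)
```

View pics/z0.png

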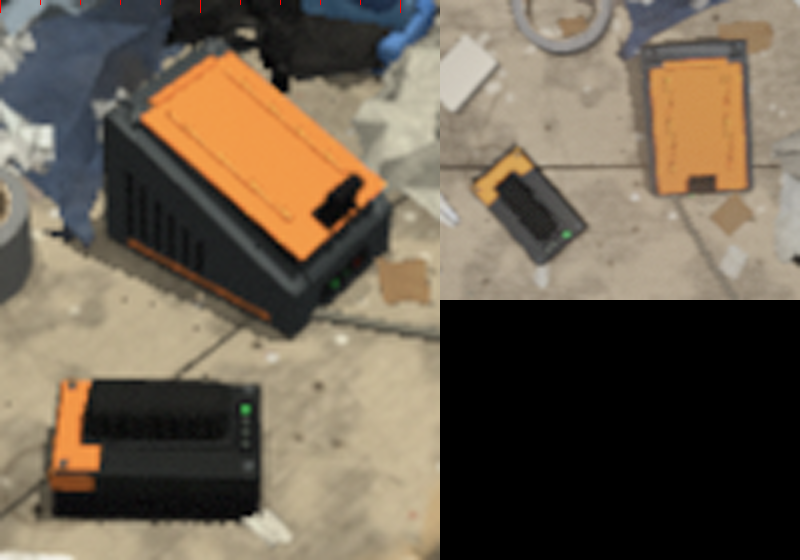

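```bash
cat > fit.py <<'E'
import numpy as np
from scipy.optimize import least_squares
K={'s':[407.9,259.1,196.0],'t':[380.8,257.0,197.4]}
from cell import ctrl
cam={}
for n in('scene','top'):
    r=ctrl.read_camera(n); cam[n[0]]=(r['K'],np.linalg.inv(r['world_from_camera']))
def proj(c,P):
    K,T=cam[c]; p=T[:3,:3]@P+T[:3,3]; q=K@p; return q[:2]/q[2]
sz=lambda u,v:((u+.5)/4-.5+200,(v+.5)/4-.5+150)
tz=lambda u,v:((u-440+.5)/3-.5+190,(v+.5)/3-.5+145)
S=np.array([np.cos(np.radians(25)),0,np.sin(np.radians(25))]);N=np.array([-S[2],0,S[0]])
face=lambda s,y,n:np.array([0,y,68])+s*S+n*N
def fit(obs,x0):
    def f(p,full=False):
        c,s=np.cos(p[2]),np.sin(p[2]);R=np.array([[c,-s,0],[s,c,0],[0,0,1]])
        e=[proj(k,R@np.array(l,float)+[p[0],p[1],0])-z for k,l,z in obs]
        return np.array(e).ravel()
    r=least_squares(f,x0,loss='soft_l1');print(np.round(r.x,3));print(np.round(f(r.x).reshape(-1,2),1).tolist());return r.x
if __name__=='__main__':
    ch=[('s',[-64,53,0],sz(290,337)),('s',face(-60,-44,6),sz(385,185)),('s',face(-60,44,6),sz(305,262)),('s',face(66,44,6),sz(142,115)),
     ('t',face(-60,44,6),tz(658,193)),('t',face(-60,-44,6),tz(748,190)),('t',[84,53,102],tz(643,42)),('t',[84,-53,102],tz(745,40))]
    fit(ch,[500,230,0])
    b=[('s',[55,-33,38],sz(62,380)),('s',[55,33,38],sz(50,475)),('s',[-55,-33,38],sz(260,385)),('s',[-55,33,38],sz(260,478)),('s',[-55,33,0],sz(258,520)),('s',[55,33,0],sz(52,517)),
     ('t',[55,33,38],tz(473,185)),('t',[55,-33,38],tz(515,147)),('t',[-55,-33,38],tz(587,228)),('t',[-55,33,38],tz(542,263))]
    fit(b,[420,400,0.6])
E
python3 fit.py; python3 -c "
from cell import ctrl
o=ctrl.get_obs();print(o['time_s'])"
```

```text
[5.42725e+02 2.59448e+02 5.70000e-02]
[[1.0, 0.3], [-0.8, 1.4], [-2.1, 0.9], [1.0, 0.4], [1.0, -0.8], [-0.1, -1.6], [-0.2, 1.3], [2.1, -0.4]]
[465.053 437.442   0.715]
[[-0.7, -0.7], [-0.6, -1.1], [0.2, -1.1], [0.3, -0.9], [0.3, 0.3], [-0.1, 0.2], [-1.6, 1.6], [0.5, 0.1], [-0.1, 0.0], [-1.3, 2.5]]
0.2
```

```bash
cat > h.py <<'E'
import numpy as np
from scipy.spatial.transform import Rotation as Ro
from cell import ctrl
CH=np.array([542.7,259.4,0.057]); BA=np.array([465.1,437.4,0.715])
c25,s25=np.cos(np.radians(25)),np.sin(np.radians(25))
S=np.array([c25,0,s25]);N=np.array([-s25,0,c25])
def W(l,o=CH): return Ro.from_euler('z',o[2]).apply(l)+[o[0],o[1],0]
face=lambda s,y,n:np.array([0,y,68])+s*S+n*N
def Rt(yaw,tilt=0): # jaws along -y of a frame with this yaw; tilt: tool leans from vertical to the face normal
    y=np.array([np.sin(tilt),0,-np.cos(tilt)]);x=np.array([0,-1.,0])
    return Ro.from_euler('z',yaw).as_matrix()@np.c_[x,y,np.cross(x,y)]
def C(phi,h=13.5,dr=0): # pull contact point in world
    v=-(121+dr)*S+(1.5+h)*N
    v=Ro.from_euler('y',phi).apply(v)
    return W(face(70,0,4.5)+v)
def row(p,R=None,o=None):
    o=o or ctrl.get_obs();R0=np.array(o['eef_rot']);R=R0 if R is None else R
    return np.r_[np.round(R0.T@(np.array(p)-o['position'])/1000,4),np.round(Ro.from_matrix(R0.T@R).as_rotvec(),3)].tolist()
def st():
    o=ctrl.get_obs();print(round(o['time_s'],2),np.round(o['position'],1),'q',np.round(o['qpos'],2),'F',np.round(o['contact_force'],1),'op',round(float(o['opening']),1));return o
E
python3 - <<'E'
from h import *
o=st();R=Rt(CH[2])
for p in([500,-330,420],[610,-20,420],[560,200,400]):print(row(p,R,o))
for f in np.linspace(0,2.25,10):print(round(f,2),np.round(C(f)+[0,0,61],1))
E
```

```text
0.2 [ 248.1 -600.6  291.7] q [ 1.08  0.33  0.04  1.47 -0.01  1.34 -0.06] F [-0.4  1.3  0.1] op 86.6
[-0.154, -0.1282, 0.3361, 0.0, 0.335, -0.001]
[-0.3985, -0.128, 0.5562, 0.0, 0.335, -0.001]
[-0.6209, -0.1077, 0.594, 0.0, 0.335, -0.001]
0.0 [488.3 256.3 125.1]
0.25 [482.7 256.  155. ]
0.5 [484.5 256.1 185.3]
0.75 [493.9 256.6 214.3]
1.0 [510.  257.5 240. ]
1.25 [532.1 258.8 260.9]
1.5 [558.6 260.3 275.7]
1.75 [587.9 262.  283.5]
2.0 [618.3 263.7 283.8]
2.25 [647.7 265.4 276.5]
```

Request:
play_rows(targets=[[[-0.025,-0.022,0.056,0,0.1,0],[-0.05,-0.044,0.112,0,0.2,0],[-0.075,-0.066,0.168,0,0.335,0],[-0.1,-0.088,0.224,0,0.335,0],[-0.125,-0.11,0.28,0,0.335,0]]], gripper=0.087)

```text
time_s: 0.82
position: [451.6, -385.7, 398.5]
eef_rot: [[0.057, -0.0, 0.998], [-0.998, -0.0, 0.057], [0.0, -1.0, -0.0]]
contact_force: [0.7, -0.6, 0.5]
opening: 87.2
```

```bash
python3 - <<'E'
from h import *
o=st();R=Rt(CH[2])
for p in([570,-200,420],[620,0,420],[520,230,330],[488,256,200]):print(row(p,R,o))
E
```

```text
0.82 [ 451.6 -385.7  398.5] q [ 0.7   0.19 -0.09  1.43  0.02  1.52 -0.9 ] F [ 0.7 -0.6  0.5] op 87.2
[-0.1787, -0.0215, 0.1287, 0.0, -0.0, 0.0]
[-0.3756, -0.0216, 0.1899, 0.0, -0.0, 0.0]
[-0.6109, 0.0684, 0.1031, 0.0, -0.0, 0.0]
[-0.6387, 0.1984, 0.0727, 0.0, -0.0, 0.0]
```

Request:
play_rows(targets=[[[-0.05,-0.01,0.036,0,0,0],[-0.1,-0.02,0.072,0,0,0],[-0.155,-0.022,0.1,0,0,0],[-0.215,-0.022,0.115,0,0,0],[-0.275,-0.022,0.13,0,0,0]]])

```text
time_s: 1.45
position: [565.0, -103.4, 419.7]
eef_rot: [[0.057, -0.0, 0.998], [-0.998, 0.0, 0.057], [-0.0, -1.0, -0.0]]
contact_force: [1.1, -0.1, 0.1]
opening: 86.6
```

Request:
play_rows(targets=[[[-0.06,0,0.01,0,0,0],[-0.12,0,0.01,0,0,0],[-0.18,0,0,0,0,0],[-0.24,0.01,-0.02,0,0,0],[-0.3,0.03,-0.035,0,0,0]]])

```text
time_s: 2.08
position: [513.1, 190.5, 391.4]
eef_rot: [[0.057, 0.002, 0.998], [-0.998, 0.0, 0.057], [-0.0, -1.0, 0.002]]
contact_force: [0.9, 0.8, -0.3]
opening: 87.0
```

```bash
python3 - <<'E'
from h import *
o=st();R=Rt(CH[2])
for p in([520,240,300],[488.3,256.3,190],[488.3,256.3,125.1]):print(row(p,R,o))
E
```

```text
2.08 [513.1 190.5 391.4] q [ 0.03  0.12 -0.51  1.54  0.06  1.5  -2.  ] F [ 0.9  0.8 -0.3] op 87.0
[-0.049, 0.0914, 0.0095, -0.002, -0.0, -0.0]
[-0.0671, 0.2013, -0.0214, -0.002, -0.0, -0.0]
[-0.0671, 0.2662, -0.0215, -0.002, -0.0, -0.0]
```

Request:
play_rows(targets=[[[-0.03,0.045,-0.005,0,0,0],[-0.055,0.09,-0.015,0,0,0],[-0.067,0.14,-0.021,0,0,0],[-0.067,0.185,-0.021,0,0,0],[-0.067,0.185,-0.021,0,0,0]]])

```text
time_s: 2.7
position: [487.5, 253.1, 203.0]
eef_rot: [[0.057, -0.006, 0.998], [-0.998, -0.003, 0.057], [0.002, -1.0, -0.006]]
contact_force: [0.2, 0.3, 0.8]
opening: 87.2
```

```bash
cat > look.py <<'E'
import sys,cv2,numpy as np
from h import ctrl
def look(name,sb,tb,fs=4,ft=3):
    a=ctrl.read_camera('scene')['color'][sb[1]:sb[3],sb[0]:sb[2]];b=ctrl.read_camera('top')['color'][tb[1]:tb[3],tb[0]:tb[2]]
    A=cv2.resize(a,None,fx=fs,fy=fs,interpolation=cv2.INTER_CUBIC);B=cv2.resize(b,None,fx=ft,fy=ft,interpolation=cv2.INTER_CUBIC)
    c=np.zeros((max(len(A),len(B)),A.shape[1]+B.shape[1],3),np.uint8);c[:len(A),:A.shape[1]]=A;c[:len(B),A.shape[1]:]=B
    print(c.shape);cv2.imwrite(f'pics/{name}.png',c)
E
python3 - <<'E'
from h import *
from look import look
o=st();R=Rt(CH[2])
print(row([488.3,256.3,125.1],R,o))
look('p1',(210,130,320,250),(235,140,335,230),4,3)
E
```

```text
2.7 [487.5 253.1 203. ] q [-0.07  0.25 -0.56  1.8   0.14  1.14 -2.19] F [0.2 0.3 0.8] op 87.2
[-0.0034, 0.0779, 0.0015, 0.006, 0.0, 0.002]
(480, 740, 3)
```

View pics/p1.png

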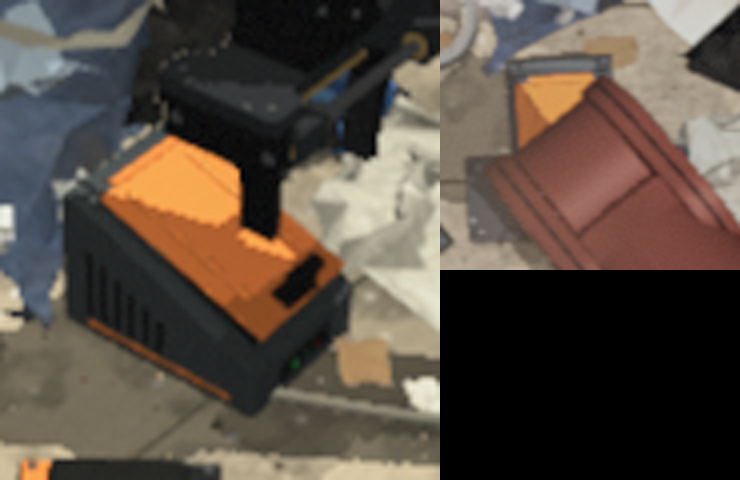

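Scene shows the left finger ending at (262,236) and the pull centred at (299,280), in crop coordinates. I'll check both against the projections.

```bash
python3 - <<'E'
from h import *
import fit
o=st();R=np.array(o['eef_rot']);p=o['position']
z=lambda q:np.round((q-[210,130])*4,0)
print('pull',[z(fit.proj('s',C(0,h))) for h in(0,12,24)])
for h in (0,24):
  print([z(fit.proj('s',W(face(70,0,4.5)-(121+a)*S+(1.5+h)*N+np.array([0,b,0])))) for a in(-5.5,5.5) for b in(-13,13)])
print('tips',[z(fit.proj('s',p+R@np.array([s*w,70,q]))) for s in(-1,1) for w in (43.5,58) for q in(-9.5,9.5)])
E
```

```text
2.9 [490.4 254.6 208.4] q [-0.07  0.24 -0.56  1.79  0.14  1.14 -2.19] F [0.5 0.3 0.3] op 87.3
pull [array([288., 295.]), array([296., 285.]), array([304., 274.])]
[array([294., 278.]), array([269., 300.]), array([307., 290.]), array([282., 312.])]
[array([310., 257.]), array([285., 279.]), array([324., 270.]), array([298., 292.])]
tips [array([272., 223.]), array([244., 210.]), array([256., 236.]), array([228., 222.]), array([361., 152.]), array([333., 140.]), array([374., 141.]), array([347., 129.])]
```

Request:
play_rows(targets=[[[-0.002,0.025,-0.001,0.003,0,0],[-0.002,0.05,-0.001,0.006,0,0],[-0.002,0.07,-0.001,0.006,0,0],[-0.002,0.079,-0.001,0.006,0,0],[-0.002,0.079,-0.001,0.006,0,0]]], gripper=0.055)

```text
time_s: 3.52
position: [488.6, 256.3, 127.8]
eef_rot: [[0.056, 0.007, 0.998], [-0.998, 0.001, 0.056], [-0.0, -1.0, 0.007]]
contact_force: [0.9, -0.7, -0.1]
opening: 56.1
```

```bash
python3 - <<'E'
from h import *
o=st();R=Rt(CH[2])
print(row([488.3,256.3,126.5],R,o))
E
```

```text
3.52 [488.6 256.3 127.8] q [-0.1   0.33 -0.54  1.87  0.21  0.99 -2.24] F [ 0.9 -0.7 -0.1] op 56.1
[-0.0001, 0.0013, -0.0003, -0.007, -0.001, -0.0]
```

Close on the pull, and work out the arc.

Request:
play_rows(targets=[[[0,0.001,0,-0.003,0,0],[0,0.001,0,-0.003,0,0],[0,0.001,0,-0.003,0,0],[0,0.001,0,-0.003,0,0]]], gripper=0.015, force=35)

```text
time_s: 4.03
position: [488.0, 258.7, 126.7]
eef_rot: [[0.058, 0.004, 0.998], [-0.998, 0.004, 0.058], [-0.004, -1.0, 0.004]]
contact_force: [0.4, 5.3, -1.8]
opening: 25.5
```

```bash
python3 - <<'E'
from h import *
o=st();b=C(0)
for f in np.arange(0,2.3,.15):
  d=C(f)-b;r=row(o['position']+d,None,o);print(round(f,2),r[:3])
E
```

```text
4.03 [488.  258.7 126.7] q [-0.1   0.34 -0.55  1.87  0.2   0.99 -2.24] F [ 0.4  5.3 -1.8] op 25.5
0.0 [0.0, 0.0, 0.0]
0.15 [-0.0001, -0.0178, -0.0042]
0.3 [-0.0002, -0.036, -0.0058]
0.45 [-0.0002, -0.0542, -0.0045]
0.6 [-0.0003, -0.0721, -0.0006]
0.75 [-0.0003, -0.0891, 0.0059]
0.9 [-0.0004, -0.105, 0.015]
1.05 [-0.0004, -0.1194, 0.0263]
1.2 [-0.0005, -0.1319, 0.0396]
1.35 [-0.0005, -0.1423, 0.0546]
1.5 [-0.0005, -0.1503, 0.071]
1.65 [-0.0005, -0.1558, 0.0885]
1.8 [-0.0005, -0.1586, 0.1065]
1.95 [-0.0005, -0.1586, 0.1248]
2.1 [-0.0004, -0.156, 0.1429]
2.25 [-0.0004, -0.1507, 0.1603]
```

Request:
play_rows(targets=[[[-0.002,-0.018,-0.004,0,0,0],[-0.002,-0.036,-0.006,0,0,0],[-0.002,-0.054,-0.0045,0,0,0],[-0.002,-0.072,-0.0005,0,0,0],[-0.002,-0.089,0.006,0,0,0]]])

```text
time_s: 4.65
position: [493.7, 259.3, 216.2]
eef_rot: [[0.057, 0.004, 0.998], [-0.998, 0.002, 0.057], [-0.001, -1.0, 0.004]]
contact_force: [4.9, 5.9, -6.5]
opening: 26.2
```

```bash
python3 - <<'E'
from h import *
o=st();b=C(.75)
for f in np.arange(0.9,2.3,.15):
  d=C(f)-b;r=row(o['position']+d,None,o);print(round(f,2),r[:3])
E
```

```text
4.65 [493.7 259.3 216.2] q [-0.07  0.25 -0.56  1.77  0.14  1.16 -2.19] F [ 4.9  5.9 -6.5] op 26.2
0.9 [-0.0, -0.0159, 0.009]
1.05 [-0.0, -0.0303, 0.0203]
1.2 [-0.0, -0.0428, 0.0336]
1.35 [-0.0001, -0.0532, 0.0486]
1.5 [-0.0001, -0.0612, 0.065]
1.65 [-0.0001, -0.0667, 0.0825]
1.8 [-0.0, -0.0695, 0.1005]
1.95 [-0.0, -0.0696, 0.1188]
2.1 [-0.0, -0.067, 0.1369]
2.25 [-0.0, -0.0617, 0.1544]
```

Request:
play_rows(targets=[[[-0.001,-0.016,0.009,0,0,0],[-0.002,-0.03,0.02,0,0,0],[-0.002,-0.043,0.0335,0,0,0],[-0.002,-0.053,0.0485,0,0,0],[-0.002,-0.061,0.065,0,0,0]]])

```text
time_s: 5.28
position: [557.6, 263.8, 276.7]
eef_rot: [[0.057, 0.0, 0.998], [-0.998, -0.001, 0.057], [0.001, -1.0, 0.0]]
contact_force: [-1.2, 1.6, -5.3]
opening: 25.4
```

```bash
python3 - <<'E'
from h import *
o=st();b=C(1.5)
for f in np.arange(1.65,2.35,.15):
  d=C(f)-b;r=row(o['position']+d,None,o);print(round(f,2),r[:3])
from look import look
look('p2',(190,60,330,250),(235,120,335,230),3,3)
E
```

```text
5.28 [557.6 263.8 276.7] q [-0.08  0.32 -0.54  1.55  0.17  1.32 -2.16] F [-1.2  1.6 -5.3] op 25.4
1.65 [0.0, -0.0055, 0.0174]
1.8 [0.0, -0.0084, 0.0355]
1.95 [0.0, -0.0086, 0.0537]
2.1 [0.0, -0.006, 0.0718]
2.25 [0.0, -0.0007, 0.0893]
(570, 720, 3)
```

View pics/p2.png

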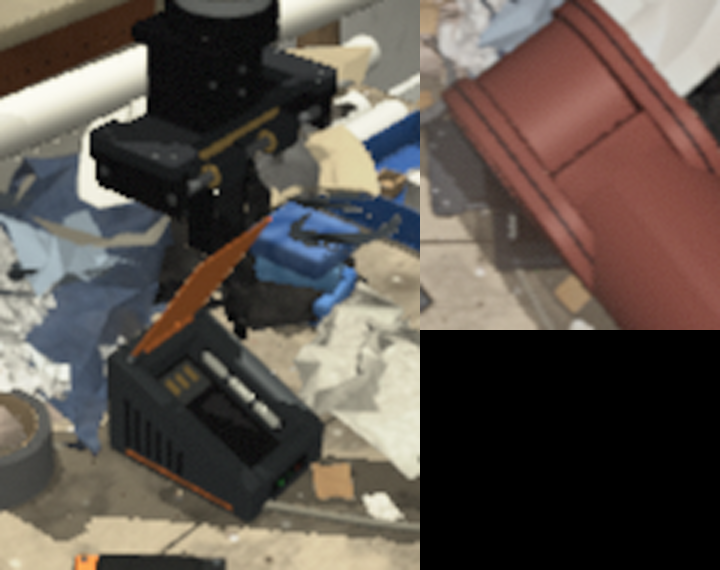

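The flap is following the tool and stands nearly upright, with its free edge at about (272,220) in the crop. The bay is open. I'll carry on along the arc.

Request:
play_rows(targets=[[[0,-0.0055,0.0175,0,0,0],[0,-0.0085,0.0355,0,0,0],[0,-0.0085,0.054,0,0,0],[0,-0.006,0.072,0,0,0],[0,-0.001,0.089,0,0,0]]])

```text
time_s: 6.0
position: [647.0, 269.5, 278.5]
eef_rot: [[0.057, 0.003, 0.998], [-0.998, 0.001, 0.057], [-0.001, -1.0, 0.003]]
contact_force: [-2.3, 1.6, 3.6]
opening: 25.3
```

Request:
play_rows(targets=[[[0,0.001,0.003,0,0,0],[0,0.001,0.003,0,0,0]]])

```text
time_s: 6.25
position: [650.0, 269.7, 277.3]
eef_rot: [[0.057, 0.004, 0.998], [-0.998, 0.001, 0.057], [-0.001, -1.0, 0.004]]
contact_force: [-0.8, 1.7, 3.9]
opening: 25.8
```

Request:
play_rows(targets=[[[0,0.001,0.003,0,0,0],[0,0.001,0.003,0,0,0],[0,-0.03,0.003,0,0,0],[0,-0.08,0,0,0,0],[0,-0.13,-0.02,0,0,0]]], gripper=0.07)

```text
time_s: 6.88
position: [630.1, 267.2, 406.8]
eef_rot: [[0.055, 0.002, 0.998], [-0.998, -0.001, 0.055], [0.001, -1.0, 0.002]]
contact_force: [-0.0, -0.9, 0.5]
opening: 65.9
```

```bash
python3 - <<'E'
from h import *
o=st();R=Rt(BA[2])
for p in([550,350,360],[465,439.5,260],[465,439.5,52+51]):print(row(p,R,o))
E
```

```text
6.88 [630.1 267.2 406.8] q [-0.13  0.43 -0.51  1.15  0.21  1.61 -2.11] F [-0.  -0.9  0.5] op 65.9
[-0.0871, 0.0466, -0.0754, -0.001, -0.66, 0.001]
[-0.1813, 0.1464, -0.1555, -0.001, -0.66, 0.001]
[-0.1814, 0.3034, -0.1558, -0.001, -0.66, 0.001]
```

Request:
play_rows(targets=[[[-0.045,0.01,-0.04,0,-0.16,0],[-0.09,0.025,-0.08,0,-0.32,0],[-0.135,0.07,-0.12,0,-0.48,0],[-0.17,0.11,-0.145,0,-0.66,0],[-0.181,0.146,-0.155,0,-0.66,0]]], gripper=0.087)

```text
time_s: 7.5
position: [462.5, 442.2, 259.0]
eef_rot: [[0.662, 0.003, 0.75], [-0.75, 0.001, 0.662], [0.001, -1.0, 0.003]]
contact_force: [0.9, -0.5, 0.9]
opening: 87.1
```

```bash
python3 - <<'E'
from h import *
from look import look
look('p3',(190,110,310,310),(190,110,320,260),3,3)
o=st();R=Rt(BA[2])
for p in([465,439.5,160],[465,439.5,110]):print(row(p,R,o))
E
```

```text
(600, 750, 3)
7.6 [461.4 440.3 255.2] q [-0.3   0.42 -0.7   1.51  0.27  1.32 -1.88] F [ 0.2 -0.4  0.3] op 86.9
[0.0029, 0.0952, 0.0027, 0.005, 0.006, 0.001]
[0.0028, 0.1452, 0.0029, 0.005, 0.006, 0.001]
```

View pics/p3.png

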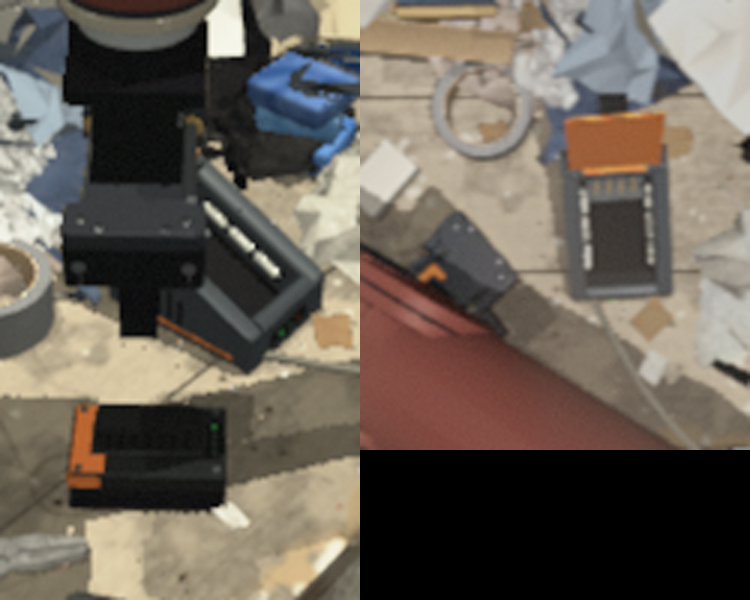

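Flap rests leaning back, with its top edge at (615,118) in the top crop, and the bay is visible between (583,170) and (660,290). The gripper is over the pack. I'll go down to it and refit the charger from this cleaner view.

Request:
play_rows(targets=[[[0.001,0.035,0.001,0,0,0],[0.001,0.07,0.001,0,0,0],[0.001,0.11,0.001,0,0,0],[0.001,0.143,0.001,0,0,0],[0.001,0.147,0.001,0,0,0]]])

```text
time_s: 8.22
position: [467.9, 438.3, 111.9]
eef_rot: [[0.656, 0.001, 0.755], [-0.755, -0.002, 0.656], [0.003, -1.0, -0.001]]
contact_force: [0.1, -0.6, 0.2]
opening: 87.0
```

```bash
python3 - <<'E'
from h import *
import fit
o=st();print(row([465,439.5,110],Rt(BA[2]),o))
s4=fit.sz;t3=fit.tz
t=lambda u,v:(190+(u-360+.5)/3-.5,110+(v+.5)/3-.5); s=lambda u,v:(190+(u+.5)/3-.5,110+(v+.5)/3-.5)
f=lambda s,y,n=0:face(s,y,n)
ch=[('s',[-64,53,0],s4(290,337)),('s',f(-60,-44,6),s4(385,185)),('s',f(-60,44,6),s4(305,262)),('s',f(66,44,6),s4(142,115)),
 ('t',f(-60,44,6),t3(658,193)),('t',f(-60,-44,6),t3(748,190)),('t',[84,53,102],t3(643,42)),('t',[84,-53,102],t3(745,40)),
 ('s',[-64,53,0],s(250,371)),('s',[-64,-53,38],s(322,272)),('t',[-64,53,38],t(574,299)),('t',[-64,-53,38],t(672,294))]
fit.fit(ch,[540,260,0.05])
E
```

```text
8.32 [468.2 439.8 114.2] q [-0.33  0.55 -0.65  1.65  0.37  1.07 -1.94] F [ 0.1 -1.  -0.5] op 87.1
[-0.0019, 0.0042, -0.0027, -0.003, 0.001, 0.002]
[5.44043e+02 2.59837e+02 5.90000e-02]
[[0.5, 0.1], [-1.3, 1.2], [-2.5, 0.7], [0.4, 0.3], [0.9, -1.2], [-0.2, -2.0], [-0.4, 0.9], [2.0, -0.8], [-0.4, 0.6], [1.6, -0.8], [-0.5, 0.9], [1.3, 0.5]]
```

Request:
play_rows(targets=[[[-0.001,0.003,-0.002,0,0,0],[-0.001,0.003,-0.002,0,0,0],[-0.001,0.003,-0.002,0,0,0],[-0.001,0.003,-0.002,0,0,0],[-0.001,0.003,-0.002,0,0,0]]], gripper=0.01, force=50)

```text
time_s: 8.95
position: [465.0, 439.5, 110.1]
eef_rot: [[0.657, 0.003, 0.754], [-0.754, 0.0, 0.657], [0.002, -1.0, 0.003]]
contact_force: [-0.1, 0.6, -0.4]
opening: 45.1
```

Request:
play_rows(targets=[[[0,0,0,0,0,0],[0,0,0,0,0,0]]])

```text
time_s: 9.2
position: [465.1, 439.3, 109.9]
eef_rot: [[0.657, 0.003, 0.754], [-0.754, -0.0, 0.657], [0.002, -1.0, 0.002]]
contact_force: [-0.8, 0.6, -1.8]
opening: 25.7
```

Request:
play_rows(targets=[[[0,-0.03,0,0,0,0],[0,-0.08,0,0,0,0],[0,-0.13,0,0,0,0],[0,-0.17,0,0,0,0],[0,-0.17,0,0,0,0]]])

```text
time_s: 9.82
position: [464.9, 440.5, 282.7]
eef_rot: [[0.657, 0.006, 0.754], [-0.754, 0.003, 0.657], [0.002, -1.0, 0.007]]
contact_force: [0.2, -0.1, -6.2]
opening: 25.6
```

```bash
sed -i 's/^CH=.*;/CH=np.array([543.5,261.5,0.058]);/' h.py; python3 - <<'E'
from h import *
o=st();R=Rt(CH[2],np.radians(25))
for n in(180,150,115):print(np.round(W(face(0,0,n))),row(W(face(0,0,n)),R,o))
E
```

```text
9.82 [464.9 440.5 282.7] q [-0.3   0.4  -0.7   1.48  0.26  1.35 -1.87] F [ 0.2 -0.1 -6.2] op 25.6
[468. 257. 231.] [0.1399, 0.051, -0.1188, 0.413, 0.648, -0.144]
[480. 258. 204.] [0.1477, 0.0782, -0.109, 0.413, 0.648, -0.144]
[495. 259. 172.] [0.1567, 0.1101, -0.0975, 0.413, 0.648, -0.144]
```

Request:
play_rows(targets=[[[0.03,0.005,-0.024,0.083,0.13,-0.029],[0.06,0.015,-0.048,0.165,0.26,-0.058],[0.09,0.025,-0.072,0.248,0.389,-0.086],[0.115,0.04,-0.096,0.33,0.518,-0.115],[0.14,0.051,-0.119,0.413,0.648,-0.144]]])

```text
time_s: 10.45
position: [465.4, 253.0, 225.7]
eef_rot: [[0.053, 0.417, 0.907], [-0.999, 0.019, 0.049], [0.003, -0.908, 0.418]]
contact_force: [0.7, -0.5, -4.5]
opening: 25.7
```

Request:
play_rows(targets=[[[0,0,0,0,0,0],[0,0,0,0,0,0]]])

```text
time_s: 10.7
position: [466.3, 255.6, 227.7]
eef_rot: [[0.059, 0.417, 0.907], [-0.998, 0.022, 0.055], [0.003, -0.909, 0.417]]
contact_force: [0.7, 0.6, -4.5]
opening: 25.6
```

```bash
python3 - <<'E'
from h import *
from look import look
look('p4',(200,90,330,260),(225,110,335,230),3,3)
o=st();R=Rt(CH[2],np.radians(25));print(np.round(o['eef_rot'],3).tolist())
for n in(150,115,100,92):print(row(W(face(0,0,n)),R,o))
E
```

```text
(510, 720, 3)
10.8 [466.9 256.5 228.6] q [-0.12 -0.03 -0.6   2.08  0.35  0.78 -2.44] F [ 0.9  0.1 -4.5] op 25.9
[[0.059, 0.418, 0.907], [-0.998, 0.023, 0.055], [0.002, -0.908, 0.418]]
[-0.0005, 0.028, 0.0018, 0.005, 0.002, 0.001]
[-0.0006, 0.063, 0.002, 0.005, 0.002, 0.001]
[-0.0006, 0.078, 0.0021, 0.005, 0.002, 0.001]
[-0.0006, 0.086, 0.0021, 0.005, 0.002, 0.001]
```

View pics/p4.png

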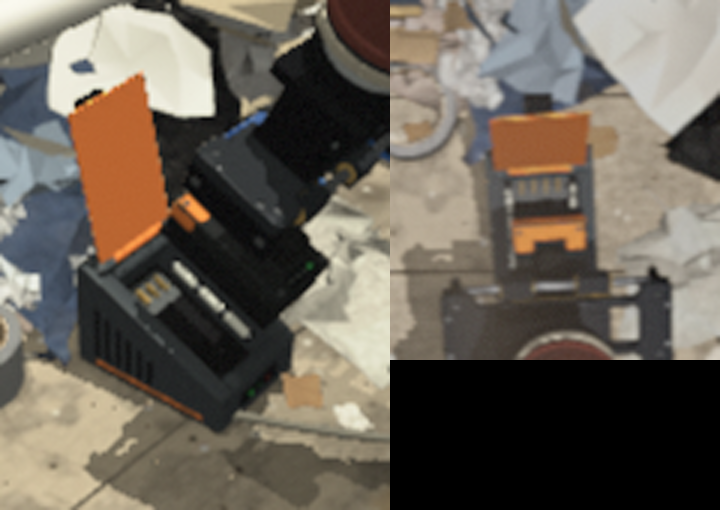

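```bash
python3 - <<'E'
from h import *
import fit
import cv2
o=ctrl.get_obs();R=np.array(o['eef_rot']);p=o['position']
t=lambda q:np.round((q-[225,110]+.5)*3-.5,0)
s=lambda q:np.round((q-[200,90]+.5)*3-.5,0)
for x in(33,-33):
  P=p+R@np.array([x,72,55]);print('term',t(fit.proj('t',P)),s(fit.proj('s',P)))
C2=np.array([544,259.8,.059])
for c in(CH,C2):
  print('flap hinge line',[t(fit.proj('t',W(face(70,y,4.5),c))) for y in(44,-44)],'back',[t(fit.proj('t',W([84,y,102],c))) for y in(53,-53)])
im=cv2.imread('pics/p4.png')[:,390:]
hsv=cv2.cvtColor(im,cv2.COLOR_BGR2HSV)
m=(hsv[...,0]>5)&(hsv[...,0]<22)&(hsv[...,1]>150)&(hsv[...,2]>110)
for v in(120,140,160,222,230,240,246):
  u=np.where(m[v])[0];print(v,u.min()+0,u.max())if len(u) else 0
E
```

```text
term [194. 220.] [224. 159.]
term [121. 225.] [171. 197.]
flap hinge line [array([106., 173.]), array([196., 167.])] back [array([ 95., 150.]), array([204., 143.])]
flap hinge line [array([108., 172.]), array([198., 166.])] back [array([ 97., 150.]), array([206., 143.])]
120 111 196
140 104 194
160 106 193
222 152 153
230 133 184
240 125 193
246 127 194
```

Terminal end faces the flap's hinge, as wanted. The measured edges put the pack about 2 mm too far to the right, so I'll shift it left during the descent.

Request:
play_rows(targets=[[[-0.002,0.02,0.001,0.004,0.002,0],[-0.003,0.04,0.002,0.004,0.002,0],[-0.003,0.055,0.002,0.004,0.002,0],[-0.003,0.063,0.002,0.004,0.002,0],[-0.003,0.063,0.002,0.004,0.002,0]]])

```text
time_s: 11.52
position: [494.8, 260.4, 172.1]
eef_rot: [[0.056, 0.421, 0.905], [-0.998, 0.022, 0.052], [0.002, -0.907, 0.422]]
contact_force: [0.4, -0.7, -5.5]
opening: 26.0
```

Request:
play_rows(targets=[[[0,0.005,0,0,0,0],[0,0.01,0,0,0,0],[0,0.014,0,0,0,0],[0,0.014,0,0,0,0]]])

```text
time_s: 12.02
position: [500.7, 260.4, 159.6]
eef_rot: [[0.056, 0.422, 0.905], [-0.998, 0.022, 0.052], [0.002, -0.906, 0.422]]
contact_force: [0.2, -0.2, -3.8]
opening: 25.5
```

```bash
cat > b.py <<'E'
from h import *
o=st();R=np.array(o['eef_rot']);Rc=Ro.from_euler('z',CH[2]).as_matrix()
d=Rc.T@(o['position']-W(face(0,0,0)));f=Rc.T@o['contact_force']
print('bay s,y,n',np.round([d@S,d[1],d@N],1),'F s,y,n',np.round([f@S,f[1],f@N],1),'M tool',np.round(R.T@o['wrist_torque'],2),row(o['position'],Rt(CH[2],np.radians(25)),o)[3:])
E
python3 b.py
```

```text
12.03 [500.7 260.4 159.6] q [-0.15  0.13 -0.57  2.09  0.56  0.66 -2.61] F [ 0.2 -0.2 -3.8] op 25.5
bay s,y,n [-1.000e-01  1.400e+00  1.011e+02] F s,y,n [-1.4 -0.2 -3.5] M tool [-1.01  0.04 -0.  ] [0.0, -0.001, 0.003]
```

The pack is 9 mm into the bay with no side load. Joint 7 is close to its limit, though (-2.61 of -2.65). I'll let the pack down onto the catches, release it, turn the gripper back and press with closed fingers on the grip.

Request:
play_rows(targets=[[[0,0.003,0,0,0,0],[0,0.005,0,0,0,0],[0,0.005,0,0,0,0]]])

```text
time_s: 12.4
position: [502.9, 260.6, 155.2]
eef_rot: [[0.056, 0.422, 0.905], [-0.998, 0.022, 0.052], [0.002, -0.906, 0.423]]
contact_force: [-0.4, 0.4, -4.6]
opening: 25.9
```

Request:
play_rows(targets=[[[0,0,0,0,0,0],[0,0,0,0,0,0],[0,0,0,0,0,0],[0,-0.02,0,0,0,0],[0,-0.05,0,0,0,0]]], gripper=0.065)

```text
time_s: 13.02
position: [481.4, 259.3, 200.6]
eef_rot: [[0.056, 0.421, 0.905], [-0.998, 0.022, 0.052], [0.002, -0.907, 0.422]]
contact_force: [-0.2, 0.2, 0.0]
opening: 62.7
```

```bash
python3 b.py; python3 - <<'E'
from h import *
from look import look
look('p5',(200,90,330,260),(225,110,335,230),3,3)
E
```

```text
13.03 [481.4 259.3 200.6] q [-0.14  0.03 -0.58  2.08  0.43  0.73 -2.52] F [-0.2  0.2  0. ] op 62.7
bay s,y,n [ -0.3   1.4 146.5] F s,y,n [-0.1  0.2  0.1] M tool [-0.47  0.01  0.04] [0.001, -0.001, 0.003]
(510, 720, 3)
```

View pics/p5.png

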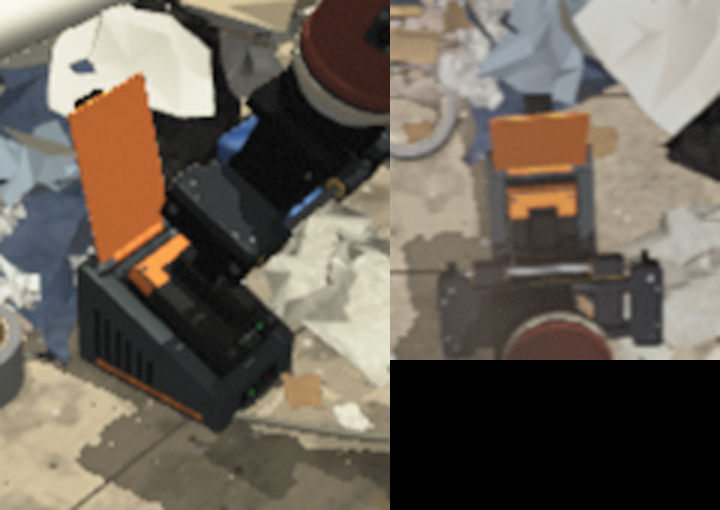

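Pack is seated square in the bay and resting on the catches, with its terminal cap at (165,262) in the scene crop. Next I turn the gripper -0.6 rad, close it, and press.

Request:
play_rows(targets=[[[-0.001,0,0,0,-0.17,0],[-0.001,0,0,0,-0.34,0],[-0.001,0,0,0,-0.5,0],[-0.001,0.01,0,0,-0.6,0],[-0.001,0.02,0,0,-0.6,0]]], gripper=0.0)

```text
time_s: 13.75
position: [490.5, 260.8, 181.9]
eef_rot: [[0.556, 0.422, 0.716], [-0.795, 0.022, 0.606], [0.24, -0.906, 0.348]]
contact_force: [0.2, 0.0, -0.3]
opening: 23.1
```

Request:
play_rows(targets=[[[0,0.004,0,0,0,0],[0,0.008,0,0,0,0],[0,0.012,0,0,0,0],[0,0.012,0,0,0,0]]])

```text
time_s: 14.25
position: [495.2, 261.4, 171.6]
eef_rot: [[0.557, 0.422, 0.715], [-0.795, 0.022, 0.606], [0.24, -0.906, 0.348]]
contact_force: [-0.8, 0.1, 0.4]
opening: 0.8
```

```bash
python3 b.py
```

```text
14.25 [495.2 261.4 171.6] q [-0.14  0.1  -0.59  2.09  0.52  0.68 -1.99] F [-0.8  0.1  0.4] op 0.8
bay s,y,n [1.000e-01 2.700e+00 1.142e+02] F s,y,n [-0.6  0.2  0.7] M tool [-0.44 -0.03  0.28] [0.0, 0.599, 0.002]
```

Request:
play_rows(targets=[[[0,0.003,0,0,0,0],[0,0.006,0,0,0,0],[0,0.009,0,0,0,0],[0,0.01,0,0,0,0],[0,0.01,0,0,0,0]]])

```text
time_s: 14.88
position: [499.4, 261.5, 162.4]
eef_rot: [[0.557, 0.422, 0.715], [-0.795, 0.022, 0.606], [0.24, -0.906, 0.348]]
contact_force: [0.3, 1.1, 0.1]
opening: 0.3
```

```bash
python3 b.py
```

```text
14.88 [499.4 261.5 162.4] q [-0.14  0.13 -0.58  2.09  0.55  0.67 -2.01] F [0.3 1.1 0.1] op 0.3
bay s,y,n [  0.    2.6 104.2] F s,y,n [ 0.3  1.1 -0.1] M tool [-0.38  0.    0.23] [0.001, 0.599, 0.002]
```

Request:
play_rows(targets=[[[0,0.003,0,0,0,0],[0,0.005,0,0,0,0],[0,0.005,0,0,0,0]]])

```text
time_s: 15.25
position: [501.5, 261.5, 157.8]
eef_rot: [[0.557, 0.422, 0.715], [-0.795, 0.022, 0.606], [0.24, -0.906, 0.348]]
contact_force: [-0.2, 0.0, 0.5]
opening: 0.5
```

```bash
python3 b.py; python3 - <<'E'
from h import *
from look import look
look('p6',(215,130,315,240),(245,140,325,230),5,3)
E
```

```text
15.25 [501.5 261.5 157.8] q [-0.14  0.14 -0.58  2.09  0.57  0.66 -2.02] F [-0.2  0.   0.5] op 0.5
bay s,y,n [-0.   2.5 99.1] F s,y,n [0.  0.  0.6] M tool [-0.37  0.    0.27] [0.001, 0.599, 0.002]
(550, 740, 3)
```

View pics/p6.png

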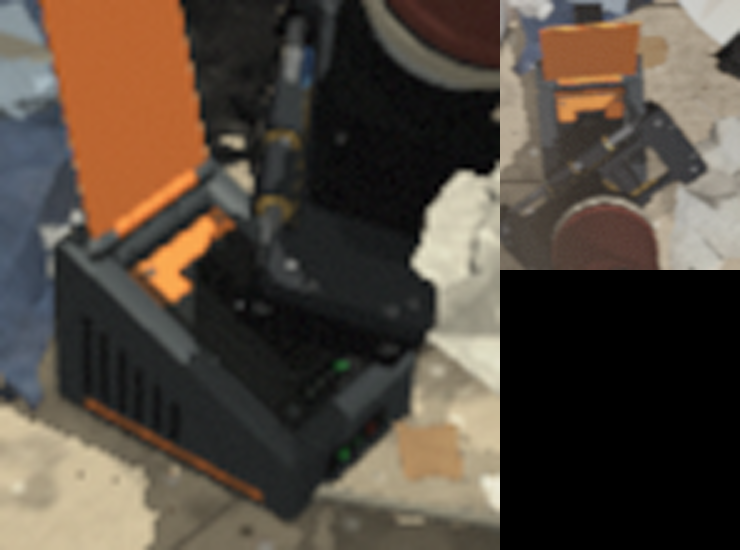

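The pack now looks about flush, so it may have snapped in during the 10 mm press. I'll keep pressing gently to see where it stops.

Request:
play_rows(targets=[[[0,0.002,0,0,0,0],[0,0.004,0,0,0,0],[0,0.004,0,0,0,0]]])

```text
time_s: 15.72
position: [502.8, 261.8, 155.7]
eef_rot: [[0.557, 0.423, 0.715], [-0.795, 0.021, 0.607], [0.242, -0.906, 0.348]]
contact_force: [-17.2, -6.1, 22.1]
opening: 0.4
```

```bash
python3 b.py
```

```text
15.72 [502.8 261.8 155.7] q [-0.15  0.14 -0.58  2.09  0.58  0.66 -2.03] F [-17.2  -6.1  22.1] op 0.4
bay s,y,n [ 0.3  2.7 96.6] F s,y,n [-6.5 -5.1 27.4] M tool [-2.37 -0.03  0.19] [0.0, 0.6, 0.004]
```

It stops hard at n = 96.6 mm with 27 N; a flush pack should stop at 96. I'll back off and check.

Request:
play_rows(targets=[[[0,-0.02,0,0,0,0],[0,-0.06,0,0,0,0],[0,-0.11,0,0,0,0],[0,-0.17,0,0,0,0],[0,-0.22,0,0,0,0]]])

```text
time_s: 16.35
position: [409.3, 256.9, 356.0]
eef_rot: [[0.557, 0.424, 0.714], [-0.795, 0.023, 0.606], [0.241, -0.906, 0.349]]
contact_force: [1.8, 0.3, -0.5]
opening: 0.6
```

Request:
play_rows(targets=[[[0.03,-0.03,-0.03,0,0,0],[0.07,-0.04,-0.06,0,0,0],[0.11,-0.04,-0.08,0,0,0],[0.15,-0.04,-0.08,0,0,0],[0.15,-0.04,-0.08,0,0,0]]])

```text
time_s: 16.98
position: [436.7, 85.1, 395.4]
eef_rot: [[0.55, 0.41, 0.728], [-0.802, 0.016, 0.597], [0.233, -0.912, 0.338]]
contact_force: [0.4, 1.7, 0.1]
opening: 0.8
```

```bash
python3 b.py; python3 - <<'E'
from h import *
from look import look
look('p7',(205,80,315,240),(250,130,320,230),3,5)
import cv2
cv2.imwrite('pics/full7.png',np.hstack([cv2.resize(ctrl.read_camera(n)['color'],(400,300),interpolation=cv2.INTER_AREA) for n in('scene','top')]))
E
```

```text
16.98 [436.7  85.1 395.4] q [-0.27 -0.38 -0.08  2.01  0.11  1.11 -1.31] F [0.4 1.7 0.1] op 0.8
bay s,y,n [  32.5 -170.   346.1] F s,y,n [ 0.5  1.7 -0.2] M tool [-0.35 -0.03  0.35] [0.015, 0.587, 0.003]
(500, 680, 3)
```

View pics/p7.png

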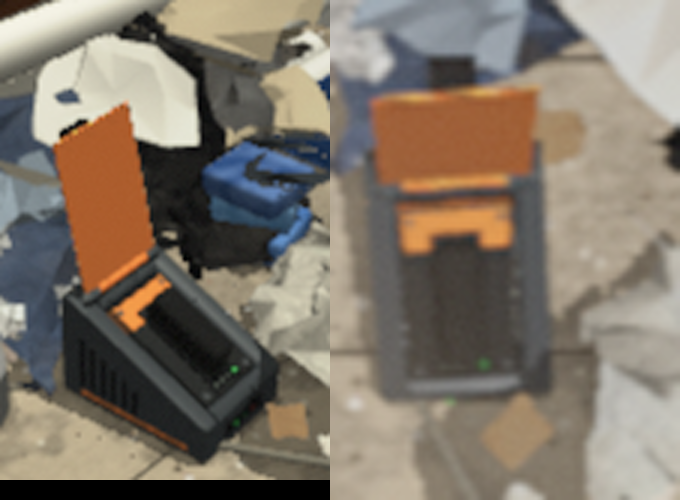

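View pics/full7.png

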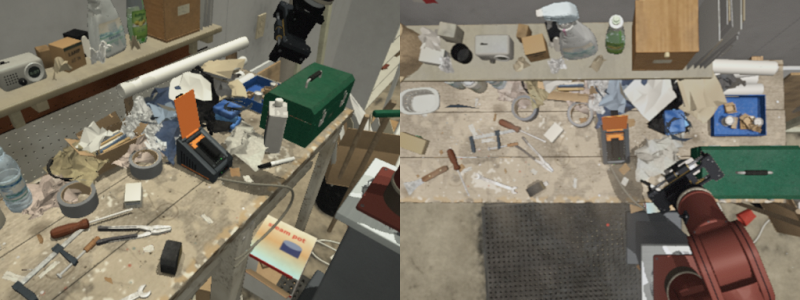

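The pack is flush in the bay with its terminal cap at the hinge end, and the flap is still fully back. The can, marker, pliers, tapes and box are where they were. One small move will take joint 2 off its limit and let the arm settle, then I hand in.

Request:
play_rows(targets=[[[0.015,0.01,0.03,0,0,0],[0.015,0.01,0.03,0,0,0],[0.015,0.01,0.03,0,0,0]]])

```text
time_s: 17.55
position: [468.1, 99.5, 398.5]
eef_rot: [[0.562, 0.408, 0.72], [-0.793, 0.019, 0.608], [0.234, -0.913, 0.335]]
contact_force: [0.5, 0.1, 0.5]
opening: 0.9
```

```bash
python3 - <<'E'
from h import *
import fit
o=st()
for d in(0,20):print('terminal edge',d,[np.round((fit.proj('s',W(face(55,y,d)))-[205,80])*3) for y in(33,-33)])
print(ctrl.sign_off())
E
```

```text
17.65 [468.1  98.9 398.8] q [-0.27 -0.3  -0.09  1.95  0.11  1.1  -1.31] F [ 0.  -0.2  0.5] op 0.6
terminal edge 0 [array([107., 304.]), array([158., 267.])]
terminal edge 20 [array([115., 290.]), array([167., 253.])]
the job is handed in; nothing more can be done
None
```

The pack is on charge and the job was handed in at about 17.7 s of the 58 s allowed.

**What I did:** I swung the flap back by its pull to about 2.25 rad and let go; it has stayed there. I set the pack into the bay with its orange terminal end towards the hinge and released it on the catches. Joint 7 was near its limit, so I turned the gripper and pressed with closed fingers on the pack's grip.

**Last checks:**
- **Seating:** the pack stopped hard under 27 N, within about 1 mm of the flush depth. The terminal edge in the scene picture looks nearer to where a flush pack should show than to one still resting on the catches.
- **Snap past the catches:** I did not see the catch force itself. It must have peaked between readings, so passing the catches is inferred from the depth and the hard stop.
- **Surroundings:** the flap was still open and the other things on the bench looked unmoved. The arm was clear, with almost no force on the tool.

**What disagreed:**
- The camera put the charger about 4 mm further right than the arm felt when it gripped the pull; I used a value in between and shifted the pack left by 2 to 3 mm as I lowered it.
- Joint 2 came to its lower limit (-0.38 rad) during the retreat. I moved it off before handing in.

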